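Refit the lens of the aquarium spot lamp

ROBOT

A 6-joint arm with a two-finger parallel gripper is mounted at the origin on the work surface. World frame = base frame: x ahead of the robot, y to its left, z up, the work surface at z = 0. Lengths are in mm, angles in rad, forces in N, time in s.
With the tool pointing down it reaches from about 275 to 750 mm from the base axis. Payload 10.2 kg.
Tool frame: the origin (TCP) lies where the fingers leave the gripper's body, on its centre line; the fingertips stand 73 mm ahead of it and the grasp point (between the pads) lies 54 mm ahead of it; z points along the fingers, y is the line along which they close (so a half turn about z gives the same grasp; the last joint's range is limited). The gripper opens to 85 mm and grips with 20 to 120 N. Pads are 22 mm wide; open, the fingers measure 114 mm over their backs; the gripper's body (76 mm by 85 mm) begins 54 mm behind the grasp point. The pads swing forward as they close: fully open they stand 13 mm farther back than shut.
Start: joints at [0.9, 0.313, 1.498, -0, 1.331, -0.223], TCP at [227.33, 473.237, 303.894] pointing down, gripper open.
Joint ranges: [-2.94, 2.94], [-0.97, 2.17], [0.19, 2.56], [-1.23, 4.37], [0.02, 3.11], [-2.88, 2.88]. Speed limits (rad/s): [2.39, 2.39, 3.01, 3.14, 3.14, 3.14].

INTERFACE

Orientations are given as a unit quaternion [w, x, y, z].
In Python, from rig import ctrl gives the robot as it stands.
- The arm moves only by the shell command python3 -m creep 'ROWS' [OPENING] [FORCE]. ROWS is JSON, a list that holds one entry, the list of rows, each a list of 6 numbers: the shift along the world's x, y, z in units of 25 mm (1.0 is 25 mm), then the turn, a rotation vector about the world's x, y, z in units of 5 degrees (1.0 is 5 degrees). In form: [[[x, y, z, ax, ay, az], ...]]. A call has 1 to 20 rows; each row is the pose to reach, as a shift and turn from the pose commanded when the call began; what a row does not reach only later rows make up. A row lasts 1/12 s, in which the tool goes at most 41.7 mm and 7.16 degrees, less where a joint would pass 70% of its speed; a pose out of reach is approached as far as the arm can. A call with a gripper value outside its range is refused whole. OPENING is the finger opening in mm, from 0 to 85.4, set as the call begins (- or left out, the last holds). The fingers move at their own pace and stop on an object; FORCE is the grip in N (left out, the last holds). Time passes only in rows, so rows that repeat a pose let the fingers close. It gives the time, the measured TCP pose, the force, the opening and the grip force at its end, in the units of the state.
- ctrl.sense(): the state, without advancing time (a new reading comes with each control period).
- ctrl.capture(name): name is "scene" or "top" or "wrist"; returns a dict with "image" (384x512x3 uint8, red, green, blue), "fx", "fy", "cx", "cy" (pixels), "k1" (the pictures are not rectified: a ray, as slopes to the right and down, at radius r is drawn at 1 + k1 r^2 times it, then the intrinsics apply), "R" (3x3) and "t" (3): a world point X has camera coordinates R X + t. Camera axes: x right, y down, z forward; pixel columns grow to the right and rows downward; lengths in mm; the calibration is good to about 2 mm. A picture is of the moment at which its call begins. There is no depth.
- ctrl.finish_job(): hands the job in; it is judged then, once.
The state is a dict: "time_s": time; "joints": joint angles; "dq": joint speeds; "tau": joint torques, N m; "eef_pos": TCP position; "ee_rot": TCP orientation; "force": force on the tool from outside, world axes, zero at the start; "wrist_torque": the same for the moment, N m; "grip_width": opening from 0.0 (shut) to 1.0 (fully open); "grip_force": force on a finger pad.
Only numpy, scipy, OpenCV 4.12 (cv2) and the standard library are available. Lean on these libraries where they do the work, as an engineer would, in place of code of your own. Each camera call takes 0.05 s, during which the arm holds its last target. There are 200 camera calls.

TASK

Refit the front of the aquarium lamp: lay the glass lens from the black tray gently into the round seat of the lamp head so that it lies flat, then set the retaining ring over it and screw it down clockwise by feel until it is snug on the glass, without overtightening it. Let go, and leave the tong, the scraper head, the jar and the cone where they are.

Things in the scene. Friction and masses are not known exactly. Their poses are not given: they have to be found in the camera images.
- lens: Thick clear glass lens: disc 34 mm across, 10 mm thick (plus a 3 mm dome in the middle of its top), 24 g, lying dome up in the tray. Origin: centre of its underside, z up. Lower edge bevelled 1.5 mm. Grip it lightly across the diameter (the glass stands 60 N per finger), by its upper 5 mm only, so that its lower part can enter the seat.
- ring: Retaining ring of bare stainless steel, 130 to 220 g, right way up in the tray: a round skirt 57 mm across outside, 50 mm inside, 18.5 mm deep, closed on top by a 3.5 mm flange with a 27 mm hole. Origin: centre of the skirt's lower edge, z up. Two upright tabs stand on the flange. Small ribs on the flange at 0, 120 and 240 degrees from ring +x show where the pins are.
- ring_tabs (a point): Point on the ring's axis 28.5 mm above its origin, between its grip tabs. These stand at the ring's +y and -y side, 18 mm wide (along x), 13 mm tall (22 to 35 mm above the ring's origin), outer faces 50 mm apart: grip over these. Turn slowly, lastly in steps of 0.02 rad, reading the moment after each: bigger steps rebound and hide it.
- ring_pin (a point): Inner end of the ring's pin at its +x. Three such pins, 4 mm thick, stand inward from the skirt to a 43 mm circle, at 0, 120 and 240 degrees from ring +x, their centre 3.5 mm above the skirt's lower edge.
- cell: Dark steel lamp head fixed to the shelf, facing straight up: foot plate 80 x 70 x 10 mm, round body, at the top a tube 41 mm outside, 36 mm inside, rim 56 mm above the shelf. Origin: centre of the foot's underside, z up; a bracket block stands on the foot at +x. The flat lens seat lies 4 mm below the rim.
- cell_rim (a point): Centre of the tube's mouth at rim height. Once the pins are in the gaps, the ring drops until its flange lies on the lens. Turned clockwise (from above), it meets the glass 0.3 to 1.3 rad from mid-gap, as the thread collar is set, and is snug 0.2 to 0.3 rad later, at about 0.2 N m; 0.4 N m is too tight.
- cell_gap (a point): Middle of the thread gap at the cell's +x, 22 mm from its axis, 6 mm below the rim. Three thread ledges (80 degrees, out to a 48 mm circle, tops 0.7 mm or more below the rim) draw the ring down 3.6 mm per rad; the pins pass down the gaps between, 40 degrees wide at 0, 120, 240 degrees from cell +x. Their collar is reset each time, by 2.6 mm in height and 7 degrees in yaw: to be felt.
- tray: Fixed black plastic tray, 220 (its x) x 300 (its y) mm, 12 mm high, floor and walls 4 mm thick. Origin: centre of its underside.
- tong: Steel feeding tong, 205 x 32 mm, 8 mm high, lying in the far part of the tray, along tray y. Origin: centre of its underside. Leave it.
- scraper: Spare algae scraper head, 26 x 64 mm, 16 mm high, lying in the middle of the tray. Origin: centre of its underside. Leave it.
- jar: White ceramic jar with lid, 76 mm across, 92 mm high with its knob, standing on the shelf. Origin: centre of its underside. Leave it.
- cone: Blue feeding cone standing on its 68 mm wide mouth, 72 mm high. Origin: centre of its underside. Leave it.
Mind the look-alikes: they are no part of the job. Several things have the shape of the ring; the one meant has the colours described above.

How it is judged (in metres and radians):
On the way, in this order (a step that is already met when the one before it is completed fails the run):
1. the lens lies flat in the lamp head's seat, let go, before the ring goes on (horizontal distance between lens and cell_rim below 0.0025 m and z of lens in the frame of cell_rim below -0.003 m and angle between lens's own z axis and vertical below 0.06 rad and contact force between the fingers and lens below 0.1 N and horizontal distance between ring and cell_rim above 0.05 m), for 0.2 s.
2. the ring is over the lens with its pins down in the gaps (horizontal distance between ring and cell_rim below 0.003 m and z of ring in the frame of cell_rim below -0.011 m).
At the end, for the whole second after the job is handed in: The lens lies flat (within 0.06 rad) in the lamp head's seat, at least 3 mm below the rim and within 2.5 mm of its axis; the ring sits level on it, within 3 mm of the axis, and is held by its thread so that it presses on the lens with 14 to 50 N, at rest (horizontal distance between lens and cell_rim below 0.0025 m and z of lens in the frame of cell_rim below -0.003 m and angle between each of lens, ring's own z axis and vertical below 0.06 rad and horizontal distance between ring and cell_rim below 0.003 m and contact force between ring and lens between 14 and 50 N and linear speed of ring below 0.01 m/s); the robot touches nothing.
It fails at once if the ring is forced onto the lens with more than 80 N (contact force between ring and lens above 80 N).
It fails at once if the lens is pressed or dropped on the lamp head with more than 80 N (contact force between lens and cell above 80 N).
It fails at once if the glass is gripped with more than 120 N in all (contact force between the fingers and lens above 120 N).
It fails at once if the tong, scraper head, jar or cone is pushed more than 15 mm (distance of any of tong, scraper, jar, cone from where it was at the start of the episode above 0.015 m).
It also fails if it takes over 67 s, if anything falls off the work surface, if the arm or the gripper's body presses on something with over 40 N, if the wrist force passes 120 N, or if a joint passes its speed limit or range.

## Working session

There is one attempt and no reset: what is moved stays moved. The work goes in short steps, Python scripts to look and compute and a shell command to move; the robot and the scene stay as the last step left them, time stands still between calls to the robot, and variables do not carry over. Pictures are saved under pics/ and viewed, at most 10 in all, crops included, and the job is handed in when it is done.

```bash
ls; mkdir -p pics; cat > h.py <<'E'
import numpy as np, cv2
from rig import ctrl
def cap(n):
    return ctrl.capture(n)
def save(c,f,box=None,scale=1):
    im=c["image"]
    if box: im=im[box[1]:box[3],box[0]:box[2]]
    cv2.imwrite("pics/"+f,cv2.resize(im[:,:,::-1],None,fx=scale,fy=scale,interpolation=cv2.INTER_CUBIC))
def K(c): return np.array([[c["fx"],0,c["cx"]],[0,c["fy"],c["cy"]],[0,0,1.]]),np.array([c["k1"],0,0,0.])
def w2p(c,X):
    k,d=K(c); R=np.array(c["R"]);t=np.array(c["t"],float)
    return cv2.projectPoints(np.array(X,float).reshape(-1,1,3),cv2.Rodrigues(R)[0],t,k,d)[0].reshape(-1,2)
def p2w(c,uv,z):
    k,d=K(c); R=np.array(c["R"]);t=np.array(c["t"],float)
    s=cv2.undistortPoints(np.array(uv,float).reshape(-1,1,2),k,d).reshape(-1,2)
    D=np.c_[s,np.ones(len(s))]@R; C=-R.T@t
    return C+D*((z-C[2])/D[:,2])[:,None]
E
python3 - <<'E'
from h import *
s=ctrl.sense();print(s)
a=cap("top");b=cap("scene")
import pickle;pickle.dump((a,b),open('ab.pkl','wb'))
save(a,"top.png",None,1.56);save(b,"scene.png",None,1.56)
for c in(a,b):print(-np.array(c["R"]).T@np.array(c["t"]),c["fx"],c["k1"])
E
```

```text
pics
{'time_s': 0.0, 'joints': array([ 8.99597636e-01,  3.13479324e-01,  1.49847277e+00,  1.17276369e-05,
        1.33098823e+00, -2.23392046e-01]), 'dq': array([-1.47562751e-03,  2.99583697e-04,  9.86321446e-04, -4.11385313e-04,
       -1.42738725e-03, -2.17450421e-05]), 'tau': array([ 4.37318949e-04, -4.12264681e+01, -2.59743655e+01, -1.65205865e-04,
        4.11902613e-03,  1.90010303e-05]), 'eef_pos': array([227.21580326, 473.09473418, 303.30657096]), 'ee_rot': array([-2.96588759e-04,  2.22038505e-01,  9.75037665e-01, -6.05082223e-04]), 'force': array([ 0.02375919,  0.16365506, -0.67754489]), 'wrist_torque': array([-0.0164438 , -0.03518491,  0.00079921]), 'grip_force': 0.0, 'grip_width': 1.0033097323399602}
[ 352.57724004  -43.67519593 1117.2457619 ] 418.50224609812034 -0.1262171968593025
[ 705.4296618  -424.01194971  771.48824464] 348.940347826661 -0.03334789284890664
```

View pics/top.png

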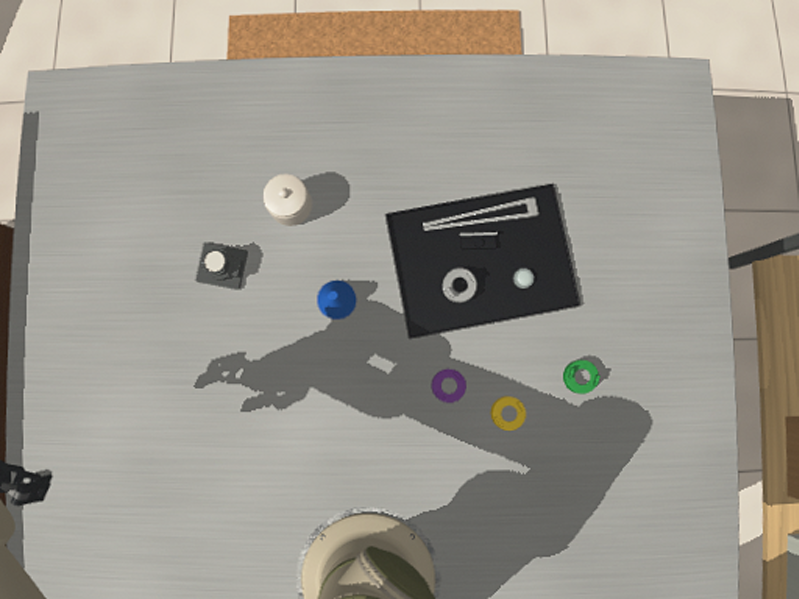

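View pics/scene.png

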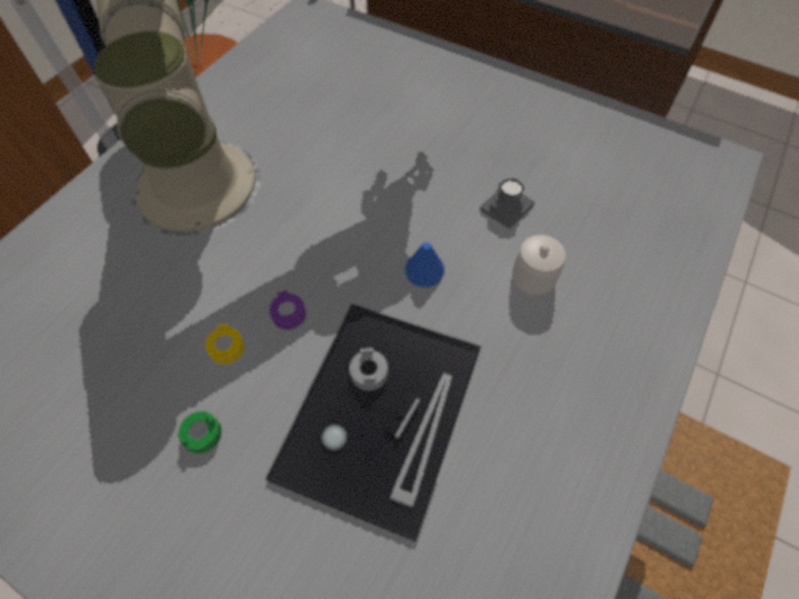

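The top picture shows the lens at (523,278), the steel ring at (459,285), the lamp mouth at (215,261), the jar at (286,197) and the cone at (337,300). The scene picture shows the same arrangement, with the yellow, purple and green look-alikes lying outside the tray.

```bash
python3 - <<'E'
from h import *
import pickle
a,b=pickle.load(open('ab.pkl','rb'))
f=1.5605
for n,u,v,z in[("lens",(523,278),(334,437),13),("ring",(459,285),(368,370),26),("cell",(215,261),(511,188),56),("cone",(337,300),None,30),("jar",(286,197),None,80)]:
    print(n,p2w(a,np.array([u])/f,z).round(1), p2w(b,np.array([v])/f,z).round(1) if v else'')
cor=p2w(a,np.array([(387,214),(554,184),(581,305),(409,337)])/f,12);print(cor.round(0))
print(p2w(a,np.array([(203,243),(248,247),(243,290),(196,282)])/f,10).round(0))
save(a,"crop.png",(115,110,385,225),2.9)
E
```

```text
lens [[ 506.7 -269.8   13. ]] [[ 507.2 -273.5   13. ]]
ring [[ 494.1 -158.2   26. ]] [[ 497.2 -166.5   26. ]]
cell [[535.6 248.9  56. ]] [[536.4 243.   56. ]]
cone [[470.6  47.2  30. ]] 
jar [[635.9 126.5  80. ]] 
[[ 621.  -38.   12.]
 [ 673. -331.   12.]
 [ 459. -369.   12.]
 [ 408.  -73.   12.]]
[[576. 284.  10.]
 [567. 204.  10.]
 [492. 211.  10.]
 [507. 295.  10.]]
```

View pics/crop.png

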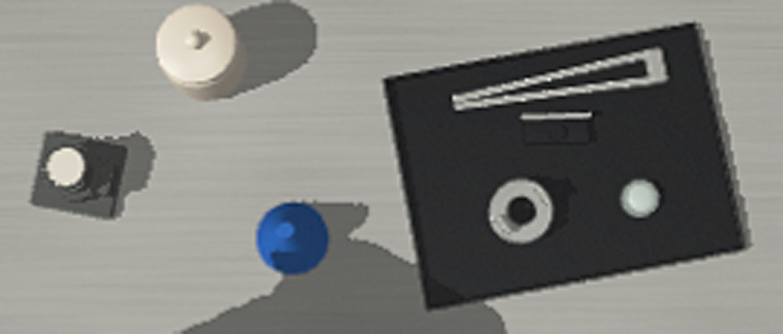

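The crop shows the lamp's bracket below right of its mouth (95,185). The scraper lies at (558,128), clear of the lens (640,198) and the ring (520,210). Next I go over the tray for a close look.

```bash
python3 -m creep '[[[10,-27,-1,0,0,0],[10,-27,-1,0,0,0],[10,-27,-1,0,0,0],[10,-27,-1,0,0,0],[10,-27,-1,0,0,0],[10,-27,-1,0,0,0],[10,-27,-1,0,0,0],[10,-27,-1,0,0,0],[10,-27,-1,0,0,0],[10,-27,-1,0,0,0],[10,-27,-1,0,0,0],[10,-27,-1,0,0,0],[10,-27,-1,0,0,0],[10,-27,-1,0,0,0],[10,-27,-1,0,0,0],[10,-27,-1,0,0,0],[10,-27,-1,0,0,0],[10,-27,-1,0,0,0],[10,-27,-1,0,0,0],[10,-27,-1,0,0,0]]]' 80
python3 - <<'E'
from h import *
s=ctrl.sense();print(s["time_s"],s["eef_pos"],s["joints"].round(2))
c=cap("wrist");save(c,"w1.png",None,1.56)
print(-np.array(c["R"]).T@np.array(c["t"]),np.array(c["R"]).round(3),c["fx"])
import pickle;pickle.dump(c,open('w1.pkl','wb'))
print(w2p(c,[[507,-271,14],[496,-162,26]])*1.5605)
E
```

```text
time_s: 1.77
eef_pos: [477.1, -201.6, 278.3]
ee_rot: [-0.001, 0.222, 0.975, 0.0]
force: [-0.2, -0.2, -0.5]
grip_width: 0.937
grip_force: 0.0
1.7667 [ 477.06928833 -201.5502328   278.34244434] [-0.63  0.32  1.56  0.    1.27 -1.75]
[ 417.74251761 -172.55517886  348.01480608] [[ 0.433  0.901  0.001]
 [ 0.871 -0.419  0.256]
 [ 0.231 -0.11  -0.967]] 269.39521793739124
[[336.70172061 337.032206  ]
 [451.73612843 273.31135962]]
```

View pics/w1.png

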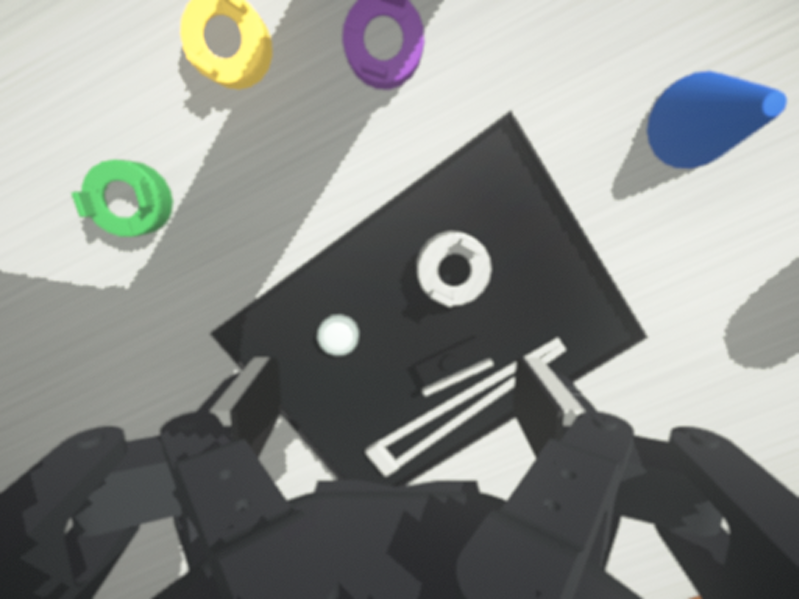

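The wrist picture shows the lens at (338,335) and the ring at (454,268) with a tab near (460,245). Both agree with the predictions.

```bash
python3 - <<'E'
from h import *
import pickle
from scipy import ndimage as N
c=pickle.load(open('w1.pkl','rb'));im=c["image"].astype(int)
m=(im.sum(2)>330)
L,n=N.label(m)
for name,p in(("lens",(338,335)),("ring",(432,268))):
    l=L[int(p[1]/1.5605),int(p[0]/1.5605)];ys,xs=np.where(L==l)
    q=((xs.min()+xs.max())/2,(ys.min()+ys.max())/2);print(name,len(xs),xs.min(),xs.max(),ys.min(),ys.max(),q,np.mean(xs),np.mean(ys))
    for z in(9,14,26):print(z,p2w(c,[q],z).round(1))
save(c,"w1c.png",(255,135,330,210),8)
E
```

```text
lens 577 203 229 201 227 (np.float64(216.0), np.float64(214.0)) 216.3431542461005 214.3830155979203
9 [[ 506.  -270.9    9. ]]
14 [[ 504.7 -269.4   14. ]]
26 [[ 501.6 -266.    26. ]]
ring 1504 267 315 148 196 (np.float64(291.0), np.float64(172.0)) 290.5744680851064 171.47606382978722
9 [[ 497.2 -158.     9. ]]
14 [[ 496.1 -158.3   14. ]]
26 [[ 493.2 -158.8   26. ]]
```

View pics/w1c.png

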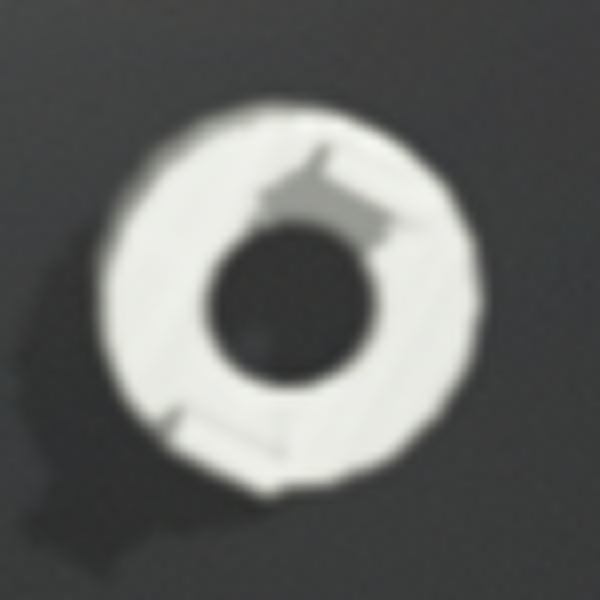

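```bash
python3 -m creep '[[[1.15,-2.75,-2,0,0,0],[1.15,-2.75,-4.4,0,0,0],[1.15,-2.75,-5.2,0,0,0],[1.15,-2.75,-5.2,0,0,0],[1.15,-2.75,-5.2,0,0,0],[1.15,-2.75,-5.2,0,0,0]]]' 42
python3 - <<'E'
from h import *
from scipy import ndimage as N
c=cap("wrist");save(c,"w2.png",None,1.56)
import pickle;pickle.dump(c,open('w2.pkl','wb'))
p=w2p(c,[[506,-270.5,12]])[0];print(p*1.5605)
im=c["image"].astype(int);L,n=N.label(im.sum(2)>330)
l=L[int(p[1]),int(p[0])];ys,xs=np.where(L==l);print(xs.min(),xs.max(),ys.min(),ys.max())
q=((xs.min()+xs.max())/2,(ys.min()+ys.max())/2)
for z in(9,14):print(p2w(c,[q],z))
for z in(9,14):print(p2w(c,[(xs.min()-.5,q[1]),(xs.max()+.5,q[1]),(q[0],ys.min()-.5),(q[0],ys.max()+.5)],z).round(1))
E
```

```text
time_s: 2.32
eef_pos: [506.0, -269.2, 149.0]
ee_rot: [-0.001, 0.222, 0.975, 0.001]
force: [-0.4, 0.2, 0.1]
grip_width: 0.495
grip_force: 0.0
[392.97792245 319.69554566]
231 274 183 226
[[ 506.81548129 -270.30701087    9.        ]]
[[ 505.37995226 -269.59187833   14.        ]]
[[ 499.1 -286.5    9. ]
 [ 514.6 -254.1    9. ]
 [ 490.2 -262.3    9. ]
 [ 524.2 -278.6    9. ]]
[[ 497.8 -285.4   14. ]
 [ 513.  -253.8   14. ]
 [ 489.2 -261.8   14. ]
 [ 522.3 -277.7   14. ]]
```

View pics/w2.png

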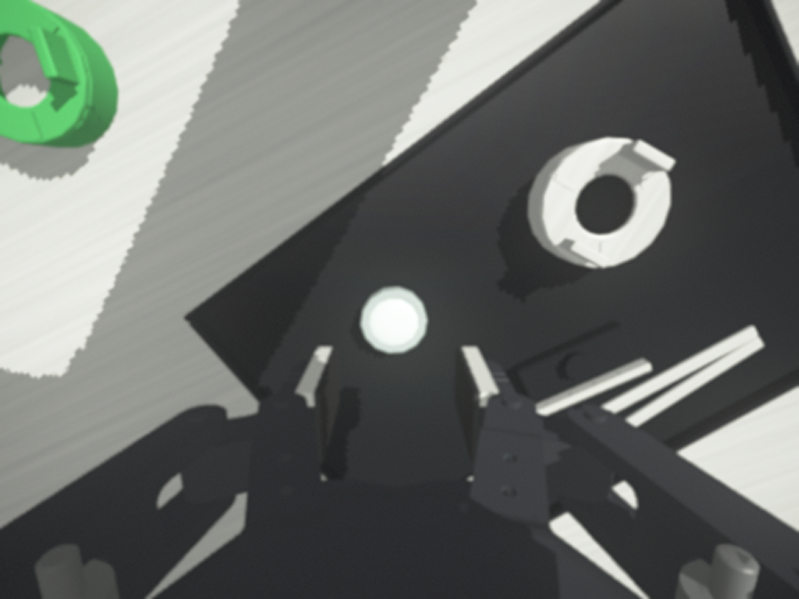

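The lens shows at (394,320), which puts it at (506,-270). The finger tips at (327,348) and (470,348) straddle its axis. I descend and feel for the tray floor, so that I know the tip height.

```bash
python3 -m creep '[[[0,0,-1.3,0,0,0],[0,0,-2.3,0,0,0],[0,0,-2.68,0,0,0],[0,0,-2.72,0,0,0],[0,0,-2.76,0,0,0],[0,0,-2.76,0,0,0]]]'
python3 - <<'E'
from h import *
s=ctrl.sense();print(s["eef_pos"],s["force"],s["wrist_torque"])
E
```

```text
time_s: 2.87
eef_pos: [506.9, -270.8, 82.1]
ee_rot: [0.002, 0.222, 0.975, -0.001]
force: [0.3, 0.1, 1.0]
grip_width: 0.494
grip_force: 0.0
[ 506.86573437 -270.82776786   82.06935659] [0.31123491 0.08629549 0.9886563 ] [ 0.00259495  0.02504491 -0.02666574]
```

```bash
python3 -m creep '[[[0,0,0,0,0,0],[0,0,-0.04,0,0,0],[0,0,-0.08,0,0,0],[0,0,-0.08,0,0,0]]]';python3 -m creep '[[[0,0,-0.04,0,0,0],[0,0,-0.08,0,0,0],[0,0,-0.08,0,0,0]]]';python3 -m creep '[[[0,0,-0.04,0,0,0],[0,0,-0.08,0,0,0],[0,0,-0.08,0,0,0]]]'
```

```text
time_s: 3.2
eef_pos: [506.1, -270.5, 78.1]
ee_rot: [0.0, 0.222, 0.975, -0.0]
force: [-0.2, -0.0, -0.4]
grip_width: 0.491
grip_force: 0.0
time_s: 3.45
eef_pos: [506.0, -270.5, 75.7]
ee_rot: [-0.0, 0.222, 0.975, 0.0]
force: [-0.2, 0.5, 0.0]
grip_width: 0.492
grip_force: 0.0
time_s: 3.7
eef_pos: [506.2, -270.6, 74.9]
ee_rot: [0.0, 0.222, 0.975, -0.0]
force: [-3.7, 2.7, 11.6]
grip_width: 0.496
grip_force: 5.5
```

```bash
python3 -m creep '[[[0,0,0.1,0,0,0],[0,0,0.3,0,0,0],[0,0,0.3,0,0,0],[0,0,0.3,0,0,0]]]'; python3 -m creep '[[[0,0,0,0,0,0],[0,0,0,0,0,0],[0,0,0,0,0,0],[0,0,0,0,0,0],[0,0,0,0,0,0],[0,0,0,0,0,0]]]' 30 22
```

```text
time_s: 4.03
eef_pos: [506.2, -270.6, 81.6]
ee_rot: [0.0, 0.222, 0.975, -0.0]
force: [0.0, 0.2, 0.1]
grip_width: 0.491
grip_force: 0.0
time_s: 4.53
eef_pos: [506.1, -270.5, 81.5]
ee_rot: [-0.0, 0.222, 0.975, -0.0]
force: [-1.0, 0.9, 5.4]
grip_width: 0.37
grip_force: 21.8
```

```bash
python3 -m creep '[[[0,0,0.3,0,0,0],[0,0,1,0,0,0],[0,0,2,0,0,0],[0,0,3,0,0,0],[0,0,3,0,0,0],[0,0,3,0,0,0],[0,0,3,0,0,0]]]'
python3 - <<'E'
from h import *
c=cap("wrist")
save(c,"w3.png",(180,160,380,310),4)
import pickle;pickle.dump(c,open('w3.pkl','wb'))
s=ctrl.sense();e=s["eef_pos"];print(e)
for d in(60,65,70,75): print(d,(w2p(c,[e-[0,0,d]])[0]-[180,160])*4)
E
```

```text
time_s: 5.12
eef_pos: [505.8, -270.3, 155.8]
ee_rot: [-0.0, 0.222, 0.975, 0.0]
force: [0.2, 0.2, -1.9]
grip_width: 0.365
grip_force: 21.9
[ 505.69309343 -270.20436177  155.35431474]
60 [292.51946265 351.61597363]
65 [292.61685697 334.68382305]
70 [292.70801398 318.83209681]
75 [292.79351646 303.96019003]
```

View pics/w3.png

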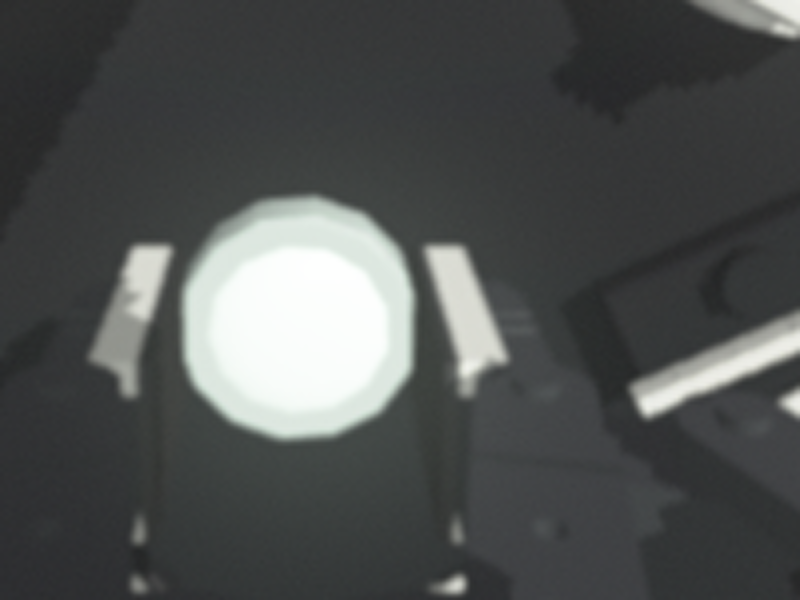

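The lens is held level and centred: its disc is at (298,320) of the crop, between the pads. Now I carry it to the lamp for a look.

```bash
python3 -m creep '[[[0,0,1.5,0,0,0],[1,3,2,0,0,0],[2,6,2,0,0,0],[3.6,19.4,2,0,0,0],[3.6,19.4,2,0,0,0],[3.6,19.4,2,0,0,0],[3.6,19.4,2,0,0,0],[3.6,19.4,2,0,0,0],[3.6,19.4,2,0,0,0],[3.6,19.4,2,0,0,0],[3.6,19.4,2,0,0,0],[3.6,19.4,2,0,0,0],[3.6,19.4,2,0,0,0],[3.6,19.4,2,0,0,0],[3.6,19.4,2,0,0,0],[3.6,19.4,2,0,0,0],[3.6,19.4,2,0,0,0],[3.6,19.4,2,0,0,0]]]'
python3 - <<'E'
from h import *
c=cap("wrist")
p=w2p(c,[[536,246,56]])[0];print(p)
x,y=np.clip(p.astype(int)-[75,56],0,[512-150,384-112])
print(x,y);save(c,"w4.png",(x,y,x+150,y+112),5.33)
import pickle;pickle.dump(c,open('w4.pkl','wb'))
E
```

```text
time_s: 6.67
eef_pos: [596.2, 213.2, 206.2]
ee_rot: [-0.0, 0.223, 0.975, -0.0]
force: [-0.3, -0.5, 0.9]
grip_width: 0.371
grip_force: 22.1
[257.78930092 115.60154709]
182 59
```

View pics/w4.png

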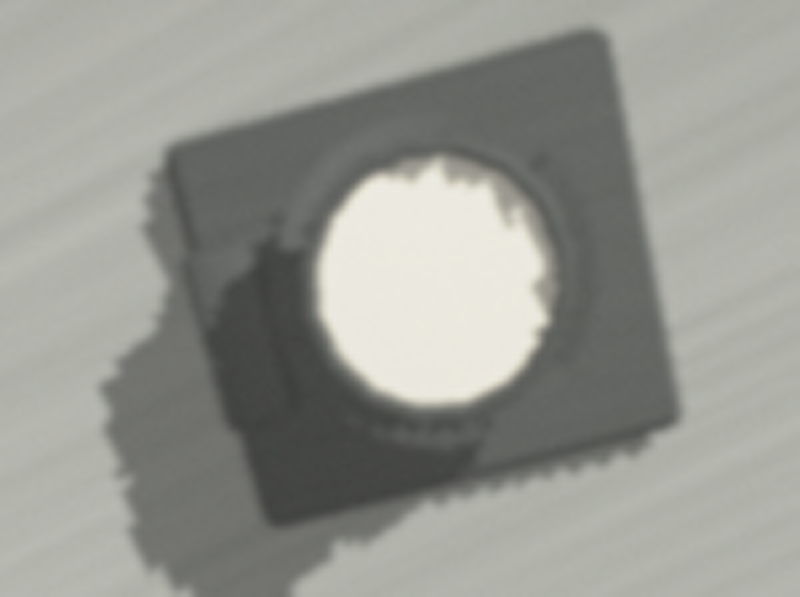

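The lamp mouth is centred near (435,280) in this crop. The bracket, marking +x, is on the left (240,340), and the foot corners are at (170,145), (600,30), (680,420) and (275,525).

```bash
cat > cellfit.py <<'E'
from h import *
import pickle
c=pickle.load(open('w4.pkl','rb'));o=np.array([182,59]);f=5.33
g=lambda P:np.array(P,float)/f+o-.4
co=p2w(c,g([(170,145),(605,28),(682,420),(275,525)]),10);print("foot",co.round(1),co.mean(0).round(1))
for i in range(4):
    d=co[(i+1)%4]-co[i];print(np.linalg.norm(d).round(1),np.degrees(np.arctan2(d[1],d[0])).round(1))
print("mouth guess",p2w(c,g([(435,280)]),56).round(2))
im=c["image"].astype(float).sum(2)
# radial edges of the white disc on the sunlit side
cen=g([(435,280)])[0];pts=[]
for a in np.radians(np.arange(20,260,5)):
    r=np.arange(12,32,.25);X=cen[0]+r*np.cos(a);Y=cen[1]+r*np.sin(a)
    v=cv2.remap(im.astype(np.float32),X.astype(np.float32)[None],Y.astype(np.float32)[None],1)[0]
    k=np.argmin(np.gradient(v));pts.append((X[k],Y[k]))
W=p2w(c,pts,56)[:,:2]
from scipy.optimize import least_squares
s=least_squares(lambda q:np.hypot(*(W-q[:2]).T)-q[2],[536,246,18],loss='soft_l1',f_scale=.5)
print("fit",s.x.round(2),np.abs(s.fun).mean())
E
python3 cellfit.py
```

```text
foot [[494.3 221.3  10. ]
 [510.  296.4  10. ]
 [576.  283.2  10. ]
 [560.8 207.9  10. ]] [535.3 252.2  10. ]
76.7 78.2
67.3 -11.4
76.8 -101.4
67.9 168.6
mouth guess [[534.82 251.26  56.  ]]
fit [535.33 251.15  17.39] 0.20745893216883204
```

```bash
python3 -m creep '[[[-0.6,0.4,-0.7,0,0,0],[-1.2,0.8,-1.4,0,0,0],[-1.2,0.8,-1.4,0,0,0],[-1.2,0.8,-1.4,0,0,0],[-1.2,0.8,-1.4,0,0,0]]]'
python3 - <<'E'
from h import *
c=cap("wrist");t=cap("top")
p=w2p(c,[[535.3,251.2,56]])[0];print(p, w2p(t,[[535.3,251.2,56]]))
print(ctrl.sense()["eef_pos"])
import pickle;pickle.dump((c,t),open('w5.pkl','wb'))
x,y=int(p[0])-80,max(0,int(p[1])-50);print(x,y)
a=cv2.resize(c["image"][y:y+150,x:x+200],None,fx=4,fy=4,interpolation=cv2.INTER_CUBIC)
cv2.imwrite("pics/w5.png",a[:,:,::-1])
E
```

```text
time_s: 7.13
eef_pos: [566.9, 233.9, 172.3]
ee_rot: [0.001, 0.222, 0.975, 0.0]
force: [0.4, -0.4, -0.3]
grip_width: 0.372
grip_force: 22.1
[255.87201054 163.29773631] [[136.92418485 167.37053616]]
[567.0463767  233.87037035 172.40486714]
175 113
```

View pics/w5.png

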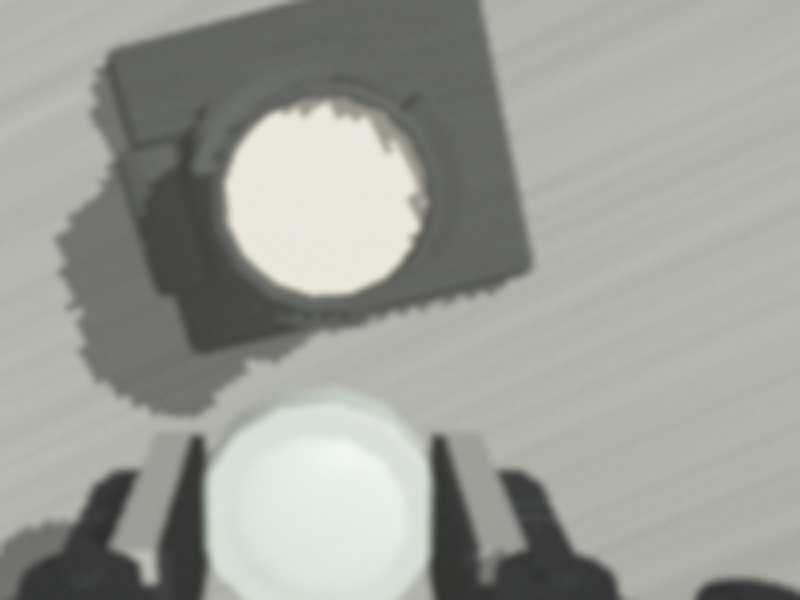

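The mouth is at (326,196) in this crop and the held lens at (318,505). I fit both mouth edges numerically.

```bash
python3 - <<'E'
from h import *
import pickle
from scipy.optimize import least_squares
c,t=pickle.load(open('w5.pkl','rb'))
def fit(c,cen,angs,rr,z,r0):
    im=c["image"].astype(np.float32).sum(2);pts=[]
    for a in np.radians(angs):
        r=np.arange(*rr,.1);X=cen[0]+r*np.cos(a);Y=cen[1]+r*np.sin(a)
        v=cv2.remap(im,X.astype(np.float32)[None],Y.astype(np.float32)[None],1)[0]
        k=np.argmin(np.gradient(v));pts.append((X[k],Y[k]))
    W=p2w(c,pts,z)[:,:2]
    s=least_squares(lambda q:np.hypot(*(W-q[:2]).T)-q[2],[535,251,r0],loss='soft_l1',f_scale=.4)
    return s.x.round(2),np.abs(s.fun).mean().round(2)
for z in(56,52):
    print(z,fit(c,(256.5,161.8),range(60,260,5),(15,33),z,18),fit(t,(137.7,167.4),range(0,360,10),(3,10),z,18))
g=lambda P:np.array(P,float)/4+[175,113]-.4
q=p2w(c,g([(110,52),(532,268),(202,352)]),10);print(q.round(1),(q[0]+q[1])/2)
# lens top rim circle in the image: left/right edges
e=ctrl.sense()["eef_pos"]
print("lens top centre, px->world", p2w(c,g([(318,508)]),e[2]-68), e)
E
```

```text
56 (array([534.58, 251.25,  17.13]), np.float64(0.22)) (array([535.73, 250.6 ,  17.93]), np.float64(3.95))
52 (array([535.17, 251.  ,  17.5 ]), np.float64(0.22)) (array([536.42, 251.71,  18.  ]), np.float64(3.96))
[[494.2 221.5  10. ]
 [575.  283.1  10. ]
 [560.7 208.7  10. ]] [534.59252878 252.30131337  10.        ]
lens top centre, px->world [[566.10738222 234.94407028 104.40486714]] [567.0463767  233.87037035 172.40486714]
```

```bash
python3 -m creep '[[[-0.6,0.3,0,0,0,0],[-1.23,0.65,-0.3,0,0,0],[-1.23,0.65,-0.9,0,0,0],[-1.23,0.65,-1.3,0,0,0],[-1.23,0.65,-1.34,0,0,0],[-1.23,0.65,-1.34,0,0,0],[-1.23,0.65,-1.34,0,0,0]]]'; python3 -m creep '[[[0,0,-0.04,0,0,0],[0,0,-0.08,0,0,0],[0,0,-0.12,0,0,0],[0,0,-0.16,0,0,0],[0,0,-0.16,0,0,0]]]'; python3 -m creep '[[[0,0,-0.03,0,0,0],[0,0,-0.06,0,0,0],[0,0,-0.06,0,0,0]]]'
```

```text
time_s: 7.82
eef_pos: [536.1, 250.4, 138.5]
ee_rot: [0.001, 0.222, 0.975, 0.0]
force: [-1.0, -0.1, -0.5]
grip_width: 0.371
grip_force: 22.1
time_s: 8.23
eef_pos: [535.3, 250.7, 133.7]
ee_rot: [-0.0, 0.222, 0.975, -0.0]
force: [-0.4, 1.2, -0.2]
grip_width: 0.364
grip_force: 22.1
time_s: 8.48
eef_pos: [535.3, 250.8, 132.3]
ee_rot: [-0.0, 0.222, 0.975, -0.0]
force: [0.1, 0.3, -0.3]
grip_width: 0.367
grip_force: 22.1
```

```bash
python3 -m creep '[[[0,0,-0.03,0,0,0],[0,0,-0.05,0,0,0],[0,0,-0.05,0,0,0]]]'; python3 -m creep '[[[0,0,-0.03,0,0,0],[0,0,-0.05,0,0,0],[0,0,-0.05,0,0,0]]]';  python3 -m creep '[[[0,0,-0.02,0,0,0],[0,0,-0.02,0,0,0],[0,0,-0.02,0,0,0]]]'
```

```text
time_s: 8.73
eef_pos: [535.3, 250.7, 131.0]
ee_rot: [-0.0, 0.222, 0.975, -0.0]
force: [0.4, -0.2, -1.0]
grip_width: 0.364
grip_force: 22.1
time_s: 8.98
eef_pos: [535.3, 250.7, 129.8]
ee_rot: [-0.0, 0.222, 0.975, -0.0]
force: [0.2, 0.4, -0.3]
grip_width: 0.368
grip_force: 22.1
time_s: 9.23
eef_pos: [535.3, 250.8, 129.5]
ee_rot: [0.0, 0.222, 0.975, 0.0]
force: [-1.3, -0.5, 2.1]
grip_width: 0.373
grip_force: 22.3
```

Contact shows right at the expected seat height (129.5). I open a little, then rise and look.

```bash
python3 -m creep '[[[0,0,0,0,0,0],[0,0,0.02,0,0,0],[0,0,0.04,0,0,0],[0,0,0.2,0,0,0],[0,0,1.2,0,0,0],[0.6,-0.3,2.5,0,0,0],[1.6,-0.8,2.8,0,0,0],[1.6,-0.8,2.8,0,0,0],[1.6,-0.8,2.8,0,0,0]]]' 46
python3 - <<'E'
from h import *
c=cap("wrist")
p=w2p(c,[[535,251.2,60]])[0];e=ctrl.sense()["eef_pos"];print(p,e)
import pickle;pickle.dump(c,open('w6.pkl','wb'))
x,y=int(p[0])-75,max(0,int(p[1])-60);print(x,y)
save(c,"w6.png",(x,y,x+150,y+112),5)
E
```

```text
time_s: 9.98
eef_pos: [576.0, 230.2, 199.8]
ee_rot: [0.0, 0.223, 0.975, 0.0]
force: [0.0, -0.4, -0.7]
grip_width: 0.54
grip_force: 0.0
[254.77916782 145.5365505 ] [575.04746715 230.6183232  199.04088783]
179 85
```

View pics/w6.png

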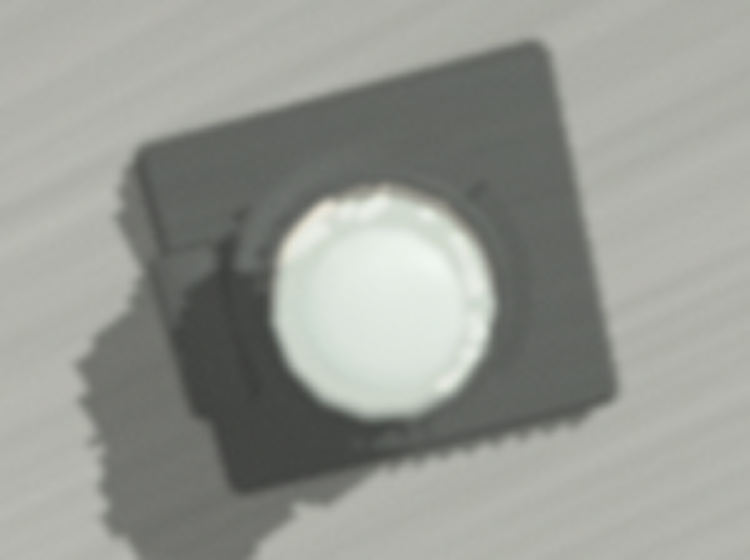

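The lens sits concentric in the mouth (383,300). The picture budget is now used up, so from here I work with numbers only. Next is the ring.

```bash
python3 -m creep '[[[-1.2,-16.6,1,0,0,0],[-1.2,-16.6,1,0,0,0],[-1.2,-16.6,1,0,0,0],[-1.2,-16.6,1,0,0,0],[-1.2,-16.6,1,0,0,0],[-1.2,-16.6,1,0,0,0],[-1.2,-16.6,1,0,0,0],[-1.2,-16.6,1,0,0,0],[-1.2,-16.6,1,0,0,0],[-1.2,-16.6,1,0,0,0],[-1.2,-16.6,1,0,0,0],[-1.2,-16.6,1,0,0,0],[-1.2,-16.6,1,0,0,0],[-1.2,-16.6,1,0,0,0],[-1.2,-16.6,1,0,0,0],[-1.2,-16.6,1,0,0,0]]]' 75
cat > ringfit.py <<'E'
from h import *
import pickle
from scipy.optimize import least_squares
c=cap("wrist");pickle.dump(c,open('w7.pkl','wb'))
im=c["image"].astype(np.float32).sum(2)
cen=w2p(c,[[496,-160,26]])[0]
b=im[int(cen[1])-60:int(cen[1])+60,int(cen[0])-60:int(cen[0])+60]
hole=(b<200).astype(np.uint8);n,L,st,ce=cv2.connectedComponentsWithStats(hole)
for i in range(1,n):
    if 100<st[i,4]<3000:print("dark blob",st[i],ce[i]+cen.astype(int)-60)
# hole edge fit at flange top z=26
best=min((i for i in range(1,n) if 100<st[i,4]<3000),key=lambda i:np.hypot(*(ce[i]-60)))
h=ce[best]+cen.astype(int)-60
def fit(h,rr,sgn,z,r0,angs):
    pts=[]
    for a in np.radians(angs):
        r=np.arange(*rr,.1);X=h[0]+r*np.cos(a);Y=h[1]+r*np.sin(a)
        v=cv2.remap(im,X.astype(np.float32)[None],Y.astype(np.float32)[None],1)[0]
        k=np.argmax(sgn*np.gradient(v));pts.append((X[k],Y[k]))
    W=p2w(c,pts,z)[:,:2]
    s=least_squares(lambda q:np.hypot(*(W-q[:2]).T)-q[2],[496,-160,r0],loss='soft_l1',f_scale=.3)
    return s.x.round(2),np.abs(s.fun).mean().round(2)
A=np.arange(0,360,6)
print(h,fit(h,(8,26),1,26,13.5,A),fit(h,(25,48),-1,26,28.5,A))
E
python3 ringfit.py
```

```text
time_s: 11.37
eef_pos: [545.5, -183.1, 224.3]
ee_rot: [-0.0, 0.221, 0.975, 0.0]
force: [-0.3, 0.4, 0.5]
grip_width: 0.875
grip_force: 0.0
dark blob [  0   0  24  21 142] [201.61267606  78.47887324]
dark blob [ 49  47  24  25 467] [252.90578158 128.64668094]
[252.90578158 128.64668094] (array([ 494.12, -159.12,   12.96]), np.float64(0.78)) (array([ 494.34, -159.15,   28.2 ]), np.float64(0.27))
```

```bash
python3 - <<'E'
from h import *
import pickle
c=pickle.load(open('w7.pkl','rb'));g=c["image"].astype(np.float32).sum(2)
C=-np.array(c["R"]).T@np.array(c["t"]);print("cam",C.round(0))
o=np.array([494.3,-159.1])
for z,radii in((26,(15,18,21,24,27)),(39,(20,23,25,27))):
    print("z",z,radii)
    for a in range(0,360,5):
        P=[[*(o+r*np.array([np.cos(np.radians(a)),np.sin(np.radians(a))])),z] for r in radii]
        uv=w2p(c,P).astype(np.float32)
        print(a,cv2.remap(g,uv[:,0][None],uv[:,1][None],1)[0].astype(int),end=';' if a%15!=10 else '\n')
E
```

```text
cam [ 486. -154.  294.]
z 26 (15, 18, 21, 24, 27)
0 [708 708 708 695 645];5 [701 709 706 695 668];10 [703 711 699 698 661]
15 [704 710 696 700 637];20 [698 712 698 701 639];25 [694 709 700 700 654]
30 [691 708 699 699 637];35 [690 706 700 700 634];40 [693 706 700 701 632]
45 [687 707 699 702 656];50 [693 708 699 702 637];55 [691 710 698 703 628]
60 [691 710 700 702 638];65 [693 709 703 700 683];70 [694 707 708 701 655]
75 [697 706 711 703 647];80 [700 709 708 713 666];85 [694 711 709 713 679]
90 [702 715 714 712 677];95 [681 715 720 719 684];100 [572 660 713 712 696]
105 [474 540 590 700 701];110 [467 478 514 721 704];115 [470 473 566 725 700]
120 [473 477 607 725 706];125 [473 478 628 725 713];130 [471 477 618 724 706]
135 [474 481 590 720 671];140 [471 478 544 715 686];145 [467 478 502 701 686]
150 [469 479 500 690 646];155 [469 479 623 712 649];160 [470 485 678 711 680]
165 [465 519 704 720 697];170 [474 574 714 725 656];175 [501 673 719 723 667]
180 [539 709 720 718 682];185 [637 713 720 717 670];190 [690 717 716 715 665]
195 [694 717 714 714 674];200 [695 717 711 714 683];205 [6
[... 1683 characters left out ...]
 [712 714 715 531];205 [711 714 710 478]
210 [711 714 710 456];215 [717 718 713 485];220 [716 717 715 495]
225 [709 710 704 448];230 [707 708 702 442];235 [708 705 706 502]
240 [710 704 696 451];245 [713 702 688 429];250 [714 703 688 428]
255 [713 706 689 440];260 [709 710 694 416];265 [701 707 689 388]
270 [696 700 687 424];275 [701 694 681 413];280 [703 695 667 367]
285 [692 681 587 300];290 [686 705 649 326];295 [686 705 608 286]
300 [690 703 564 261];305 [692 703 552 263];310 [692 705 561 281]
315 [686 712 589 274];320 [682 715 630 266];325 [678 718 671 332]
330 [696 702 670 363];335 [712 712 687 340];340 [713 707 679 337]
345 [707 702 681 357];350 [705 705 679 370];355 [706 699 671 346]
```

```bash
python3 - <<'E'
from h import *
import pickle
c=pickle.load(open('w7.pkl','rb'));g=c["image"].astype(np.float32).sum(2)
o=np.array([494.3,-159.1]);A=np.arange(0,360,2);prof=[]
for a in A:
    P=[[*(o+r*np.array([np.cos(np.radians(a)),np.sin(np.radians(a))])),26] for r in np.arange(17,26,.7)]
    uv=w2p(c,P).astype(np.float32);prof.append(cv2.remap(g,uv[:,0][None],uv[:,1][None],1)[0])
p=np.array(prof)
for s,n in((slice(3,12),"r19-25"),):
    m=p[:,s].mean(1);d=m-(np.roll(m,5)+np.roll(m,-5))/2
    for x in(36.5,216.5):
        for k in(0,120,240):
            q=(x+k)%360;i=int(q/2);print(q,[(int(A[j%180]),round(float(d[j%180]),1)) for j in range(i-4,i+6)])
# tab edges: inner-face shading
E
```

```text
36.5 [(28, 0.5), (30, -0.3), (32, -0.4), (34, -0.3), (36, -0.6), (38, -0.7), (40, -0.2), (42, -0.1), (44, 0.0), (46, 0.1)]
156.5 [(148, -65.1), (150, -60.7), (152, -37.0), (154, -13.3), (156, 2.9), (158, 15.7), (160, 21.6), (162, 20.5), (164, 18.9), (166, 21.3)]
276.5 [(268, -4.7), (270, -6.7), (272, -5.6), (274, -1.3), (276, 2.3), (278, 3.0), (280, 3.1), (282, 0.3), (284, -5.6), (286, -8.3)]
216.5 [(208, -2.6), (210, -2.7), (212, -0.6), (214, 3.2), (216, 5.7), (218, 6.4), (220, 6.7), (222, 4.0), (224, 0.2), (226, -2.1)]
336.5 [(328, -6.5), (330, -2.7), (332, 3.6), (334, 8.5), (336, 9.3), (338, 8.4), (340, 6.1), (342, 2.0), (344, -1.3), (346, -1.7)]
96.5 [(88, -1.6), (90, 3.6), (92, 15.6), (94, 35.0), (96, 53.1), (98, 59.2), (100, 50.3), (102, 26.6), (104, -11.5), (106, -49.2)]
```

```bash
python3 -m creep '[[[-2.04,1,-1,12.6,0,0],[-2.04,1,-1,0,0,1]]]' 999 2>&1 | tail -1
python3 -m creep '[[[-0.5,0.25,-1,0,0,1.4],[-1,0.5,-2,0,0,2.8],[-1.5,0.75,-3,0,0,4.2],[-2.04,1,-3.6,0,0,5.6],[-2.04,1,-3.6,0,0,7],[-2.04,1,-3.6,0,0,8.4],[-2.04,1,-3.6,0,0,9.8],[-2.04,1,-3.6,0,0,11.2],[-2.04,1,-3.6,0,0,12.6],[-2.04,1,-3.6,0,0,12.6],[-2.04,1,-3.6,0,0,12.6],[-2.04,1,-3.6,0,0,12.6]]]'
sed -e 's/w7.pkl/w8.pkl/' ringfit.py > r2.py; python3 r2.py; python3 -c "
from rig import ctrl
s=ctrl.sense();print(s['eef_pos'],s['joints'].round(2))"
```

```text
out of range
time_s: 12.42
eef_pos: [494.4, -159.1, 134.5]
ee_rot: [0.0, -0.319, 0.948, -0.0]
force: [0.2, -0.5, 0.2]
grip_width: 0.878
grip_force: 0.0
dark blob [ 47  42  34  33 886] [252.17268623 213.19977427]
[252.17268623 213.19977427] (array([ 493.91, -159.73,   13.09]), np.float64(0.2)) (array([ 493.79, -159.86,   28.4 ]), np.float64(0.77))
[ 494.37540068 -159.09486805  134.43021878] [-0.54  0.5   1.71  0.    0.93 -2.76]
```

```bash
python3 -m creep '[[[0.012,-0.014,-0.7,0,0,0],[0.012,-0.014,-1.2,0,0,0],[0.012,-0.014,-1.42,0,0,0],[0.012,-0.014,-1.42,0,0,0],[0.012,-0.014,-1.42,0,0,0]]]'; python3 -m creep '[[[0,0,0,0,0,0],[0,0,0,0,0,0],[0,0,0,0,0,0],[0,0,0,0,0,0],[0,0,0,0,0,0],[0,0,0,0,0,0],[0,0,0,0,0,0]]]' 44 70
```

```text
time_s: 12.88
eef_pos: [494.7, -159.6, 99.2]
ee_rot: [0.0, -0.32, 0.947, -0.0]
force: [-0.2, -1.4, -0.2]
grip_width: 0.88
grip_force: 0.0
time_s: 13.47
eef_pos: [495.0, -159.8, 100.2]
ee_rot: [0.001, -0.32, 0.947, -0.001]
force: [-2.2, 1.1, 7.7]
grip_width: 0.56
grip_force: 72.1
```

```bash
python3 -m creep '[[[0,0,0.4,0,0,0],[0,0,1.6,0,0,0],[0,0,3.2,0,0,0],[0,2,4.6,0,0,0],[0.2,3.5,4.6,0,0,0],[0.4,5,4.6,0,0,0],[0.6,6.5,4.6,0,0,0],[0.8,8,4.6,0,0,0],[1,9.5,4.6,0,0,1],[1.2,11,4.6,0,0,2],[1.4,12.5,4.6,0,0,3],[1.6,14,4.6,0,0,4],[1.8,15.5,4.6,0,0,5],[2,17,4.6,0,0,6],[2.1,18.6,4.6,0,0,7.2],[2.1,18.6,4.6,0,0,8.2],[2.1,18.6,4.6,0,0,8.2],[2.1,18.6,4.6,0,0,8.2],[2.1,18.6,4.6,0,0,8.2]]]'
python3 - <<'E'
from h import *
s=ctrl.sense();print(s['eef_pos'],s['joints'].round(2),s['force'])
c=cap("wrist");import pickle;pickle.dump(c,open('w9.pkl','wb'))
e=ctrl.sense()['eef_pos'];print(e,w2p(c,[[535.4,250.7,56],e-[0,0,74]]))
E
```

```text
time_s: 15.05
eef_pos: [547.2, 304.4, 214.2]
ee_rot: [-0.0, -0.63, 0.776, -0.0]
force: [0.7, -0.9, -1.6]
grip_width: 0.556
grip_force: 73.2
[547.20162253 304.38695859 214.20091543] [ 0.32  0.61  1.29 -0.    1.24 -2.61] [ 0.70801338 -0.88481094 -1.63373047]
[547.31312332 304.2462834  214.23041879] [[253.6287852  130.45669983]
 [252.3189626  234.16771802]]
```

```bash
python3 - <<'E'
from h import *
import pickle
from scipy.optimize import least_squares
def fit(c,h,rr,sgn,z,g0,angs):
    im=c["image"].astype(np.float32).sum(2);pts=[]
    for a in np.radians(angs):
        r=np.arange(*rr,.1);X=h[0]+r*np.cos(a);Y=h[1]+r*np.sin(a)
        v=cv2.remap(im,X.astype(np.float32)[None],Y.astype(np.float32)[None],1)[0]
        k=np.argmax(sgn*np.gradient(v));pts.append((X[k],Y[k]))
    W=p2w(c,pts,z)[:,:2]
    s=least_squares(lambda q:np.hypot(*(W-q[:2]).T)-q[2],g0,loss='soft_l1',f_scale=.3)
    return s.x.round(2),np.abs(s.fun).mean().round(2)
A=np.arange(0,360,6)
c=pickle.load(open('w9.pkl','rb'))
print("lens w9",[fit(c,(253.6,130.5),(10,32),-1,z,[535,251,17],A) for z in(62,56)])
d=pickle.load(open('w6.pkl','rb'))
print("lens w6",[fit(d,w2p(d,[[535,251.2,60]])[0],(10,30),-1,z,[535,251,17],A) for z in(62,56)])
print("hand ring hole",fit(c,(252.3,234.2),(10,45),1,140.2,[547,304,13.5],A))
print("hand ring out",fit(c,(252.3,234.2),(45,75),-1,140.2,[547,304,28.5],np.arange(190,350,4)))
for n,q in(("w6",d),("w9",c)):
  g=q["image"].astype(np.float32).sum(2)
  print(n)
  for z in (54.5,):
    for a in range(0,360,4):
        P=[[535.3+r*np.cos(np.radians(a)),250.9+r*np.sin(np.radians(a)),z] for r in(19,20,21,22,23,24,25,26)]
        uv=w2p(q,P).astype(np.float32);print(a,*cv2.remap(g,uv[:,0][None],uv[:,1][None],1)[0].astype(int),end=';' if a%12!=8 else '\n')
E
```

```text
lens w9 [(array([535.47, 250.98,  17.  ]), np.float64(0.21)), (array([535.53, 251.24,  17.46]), np.float64(0.22))]
lens w6 [(array([535.23, 251.27,  16.81]), np.float64(0.34)), (array([535.77, 251.04,  17.29]), np.float64(0.35))]
hand ring hole (array([545.97, 304.4 ,  14.01]), np.float64(2.91))
hand ring out (array([541.66, 291.49,  25.27]), np.float64(4.06))
w6
0 337 282 286 291 285 267 284 354;4 337 285 290 292 290 274 271 322;8 345 290 288 294 294 283 269 282
12 359 294 288 291 293 292 279 264;16 367 294 293 293 293 293 292 275;20 357 292 292 295 294 295 293 291
24 343 292 290 295 297 294 292 294;28 335 289 290 298 299 298 297 296;32 329 291 290 295 295 296 296 299
36 340 288 280 284 287 293 296 296;40 351 292 280 279 284 292 294 297;44 329 286 276 277 282 292 295 296
48 321 285 281 276 283 292 297 297;52 298 287 284 279 282 290 298 298;56 311 289 283 280 281 288 294 296
60 331 294 287 281 283 289 297 297;64 333 297 290 280 281 288 297 299;68 320 294 289 282 281 293 302 301
72 309 294 288 281 284 289 301 300;76 302 289 289 281 283 289 297 303;80 309 295 291 283 283 289 297 301
84
[... 4992 characters left out ...]
 213 214 210 192;284 213 215 216 216 216 214 215 209
288 214 215 218 216 216 218 219 218;292 213 218 216 215 214 217 218 217;296 216 216 219 219 219 217 216 213
300 217 215 218 218 215 212 214 211;304 226 214 220 219 215 215 213 216;308 226 221 221 222 220 217 214 216
312 220 219 221 222 221 215 216 214;316 225 220 224 223 218 218 217 215;320 230 220 224 224 220 218 217 216
324 238 220 223 223 219 220 216 214;328 248 219 224 226 221 219 216 216;332 250 220 222 225 223 218 216 217
336 246 219 224 227 224 221 218 217;340 241 216 223 227 224 220 219 217;344 245 219 223 227 226 220 219 223
348 262 219 225 228 227 230 235 251;352 274 218 219 226 240 266 292 300;356 280 224 232 251 272 294 307 305
```

```bash
python3 -m creep '[[[-0.15,-0.75,0,0,0,-0.4],[-0.3,-1.5,-0.4,0,0,-0.8],[-0.47,-2.18,-1,0,0,-0.8],[-0.47,-2.18,-1.7,0,0,-0.8],[-0.47,-2.18,-1.7,0,0,-0.8],[-0.47,-2.18,-2,0,0,-0.8],[-0.47,-2.18,-2.2,0,0,-0.8],[-0.47,-2.18,-2.3,0,0,-0.8],[-0.47,-2.18,-2.3,0,0,-0.8],[-0.47,-2.18,-2.3,0,0,-0.8]]]'
python3 -m creep '[[[0,0,-0.05,0,0,0],[0,0,-0.1,0,0,0],[0,0,-0.1,0,0,0],[0,0,-0.1,0,0,0]]]'
python3 -c "
from rig import ctrl
s=ctrl.sense();print(s['eef_pos'],s['joints'].round(2),s['force'],s['wrist_torque'])"
```

```text
time_s: 15.93
eef_pos: [535.5, 251.1, 156.7]
ee_rot: [0.0, -0.604, 0.797, -0.0]
force: [-0.3, 0.5, -1.2]
grip_width: 0.563
grip_force: 73.2
time_s: 16.27
eef_pos: [535.4, 250.9, 153.9]
ee_rot: [0.0, -0.604, 0.797, -0.0]
force: [-0.0, -0.2, -2.6]
grip_width: 0.559
grip_force: 73.2
[535.37459352 250.91771022 153.94406888] [ 0.24  0.61  1.47  0.    1.07 -2.63] [-0.04355167 -0.17300909 -2.6268002 ] [-0.02734204 -0.00725811 -0.03310308]
```

```bash
for i in 1 2; do python3 -m creep '[[[0,0,-0.03,0,0,0],[0,0,-0.07,0,0,0],[0,0,-0.07,0,0,0]]]' | egrep 'eef|force: \['; done; python3 -m creep '[[[0,0,-0.04,0,0,0],[0,0,-0.04,0,0,0],[0,0,-0.04,0,0,0]]]'
```

```text
eef_pos: [535.3, 250.9, 151.9]
force: [-0.2, 0.2, -1.7]
eef_pos: [535.3, 250.9, 150.2]
force: [-0.1, 0.6, -1.3]
time_s: 17.02
eef_pos: [535.4, 250.9, 149.3]
ee_rot: [-0.0, -0.604, 0.797, 0.0]
force: [-0.1, -0.7, -2.3]
grip_width: 0.557
grip_force: 73.2
```

```bash
for i in 1 2 3; do python3 -m creep '[[[0,0,-0.03,0,0,0],[0,0,-0.06,0,0,0],[0,0,-0.08,0,0,0],[0,0,-0.08,0,0,0]]]' | egrep 'eef|force: \['; done
```

```text
eef_pos: [535.3, 250.9, 147.3]
force: [0.6, -0.6, -1.9]
eef_pos: [535.3, 250.9, 145.3]
force: [-0.2, 0.1, -2.6]
eef_pos: [535.3, 250.9, 143.3]
force: [-0.5, 0.4, -2.3]
```

```bash
python3 -m creep '[[[0,0,-0.03,0,0,0],[0,0,-0.06,0,0,0],[0,0,-0.08,0,0,0],[0,0,-0.08,0,0,0]]]' | egrep 'eef|force: \['; for i in 1 2 3; do python3 -m creep '[[[0,0,-0.02,0,0,0],[0,0,-0.04,0,0,0],[0,0,-0.04,0,0,0]]]' | egrep 'eef|force: \['; done
```

```text
eef_pos: [535.3, 250.9, 141.3]
force: [-0.7, -0.0, -1.5]
eef_pos: [535.3, 250.9, 140.3]
force: [-0.2, -0.5, -2.4]
eef_pos: [535.4, 250.9, 139.7]
force: [-1.4, -0.0, 2.6]
eef_pos: [535.5, 250.9, 139.7]
force: [-4.5, -1.3, 10.6]
```

```bash
cat > st.py <<'E'
from rig import ctrl
import numpy as np
s=ctrl.sense();q=s['ee_rot'];print(round(s['time_s'],2),'pos',s['eef_pos'].round(2),'yaw',round(2*np.arctan2(q[2],q[1])-np.pi/2,3),'F',s['force'].round(1),'M',s['wrist_torque'].round(3),'j6',round(s['joints'][5],2))
E
python3 -m creep '[[[0,0,0.04,0,0,0],[0,0,0.04,0,0,0],[0,0,0.04,0,0,0]]]' >/dev/null; python3 st.py
python3 -m creep '[[[0,0,0,0,0,-0.25],[0,0,0,0,0,-0.5],[0,0,0,0,0,-0.75],[0,0,0,0,0,-1],[0,0,0,0,0,-1.25],[0,0,0,0,0,-1.5],[0,0,0,0,0,-1.75],[0,0,0,0,0,-2],[0,0,0,0,0,-2],[0,0,0,0,0,-2]]]' >/dev/null; python3 st.py
```

```text
19.35 pos [535.51 250.95 139.74] yaw 2.868 F [-1.3 -1.1  5. ] M [-0.123  0.323 -0.   ] j6 -2.63
20.18 pos [535.71 251.02 139.72] yaw 2.692 F [-0.2  1.4  4.9] M [ 0.048 -0.044 -0.12 ] j6 -2.45
```

```bash
for i in 1 2; do python3 -m creep '[[[0,0,0,0,0,-0.23],[0,0,0,0,0,-0.46],[0,0,0,0,0,-0.69],[0,0,0,0,0,-0.92],[0,0,0,0,0,-1.15],[0,0,0,0,0,-1.15],[0,0,0,0,0,-1.15],[0,0,0,0,0,-1.15]]]' >/dev/null; python3 st.py; done
```

```text
20.85 pos [535.74 250.99 139.73] yaw 2.592 F [-0.2  0.3  5.7] M [ 0.107 -0.014 -0.053] j6 -2.35
21.52 pos [535.73 250.97 139.71] yaw 2.492 F [-0.2  0.6  4.7] M [ 0.078 -0.006 -0.08 ] j6 -2.25
```

```bash
for i in 1 2; do python3 -m creep '[[[0,0,0,0,0,-0.23],[0,0,0,0,0,-0.46],[0,0,0,0,0,-0.69],[0,0,0,0,0,-0.92],[0,0,0,0,0,-1.15],[0,0,0,0,0,-1.15],[0,0,0,0,0,-1.15],[0,0,0,0,0,-1.15]]]' >/dev/null; python3 st.py; done
```

```text
22.18 pos [535.75 250.96 139.69] yaw 2.391 F [-0.2 -0.3  4.8] M [ 0.044 -0.134 -0.002] j6 -2.15
22.85 pos [535.77 250.93 139.7 ] yaw 2.291 F [ 0.8 -0.5  5.5] M [ 0.081 -0.12  -0.057] j6 -2.05
```

```bash
for i in 1 2; do python3 -m creep '[[[0,0,0,0,0,-0.23],[0,0,0,0,0,-0.46],[0,0,0,0,0,-0.69],[0,0,0,0,0,-0.92],[0,0,0,0,0,-1.15],[0,0,0,0,0,-1.15],[0,0,0,0,0,-1.15],[0,0,0,0,0,-1.15]]]' >/dev/null; python3 st.py; done
```

```text
23.52 pos [535.76 250.93 139.71] yaw 2.191 F [ 0.8 -0.3  6.2] M [ 0.033 -0.058 -0.004] j6 -1.95
24.18 pos [535.75 250.93 139.72] yaw 2.09 F [0.9 0.6 5.2] M [ 0.031 -0.114  0.009] j6 -1.85
```

```bash
for i in 1 2; do python3 -m creep '[[[0,0,0,0,0,-0.23],[0,0,0,0,0,-0.46],[0,0,0,0,0,-0.69],[0,0,0,0,0,-0.92],[0,0,0,0,0,-0.92],[0,0,0,0,0,-0.92],[0,0,0,0,0,-0.92]]]' >/dev/null; python3 st.py; done
```

```text
24.77 pos [535.76 250.93 139.72] yaw 2.01 F [ 0.5 -0.3  5. ] M [ 0.026 -0.121 -0.043] j6 -1.77
25.35 pos [535.79 250.9  139.71] yaw 1.93 F [1.4 0.1 5.1] M [ 0.004 -0.224  0.001] j6 -1.69
```

```bash
for i in 1 2; do python3 -m creep '[[[0,0,0,0,0,-0.23],[0,0,0,0,0,-0.46],[0,0,0,0,0,-0.69],[0,0,0,0,0,-0.69],[0,0,0,0,0,-0.69],[0,0,0,0,0,-0.69]]]' >/dev/null; python3 st.py; done
```

```text
25.85 pos [535.8  250.91 139.71] yaw 1.87 F [0.3 0.4 5. ] M [-0.014 -0.281  0.009] j6 -1.63
26.35 pos [535.8  250.91 139.67] yaw 1.809 F [2.3 0.7 5.4] M [-0.005 -0.436  0.083] j6 -1.57
```

```bash
for i in 1 2; do python3 -m creep '[[[0,0,0,0,0,-0.23],[0,0,0,0,0,-0.23],[0,0,0,0,0,-0.23]]]' >/dev/null; python3 st.py; done
```

```text
26.6 pos [535.8  250.93 139.69] yaw 1.789 F [ 2.5 -0.3  5.2] M [ 0.048 -0.514  0.168] j6 -1.55
26.85 pos [535.8  250.93 139.66] yaw 1.769 F [2.8 0.3 5.6] M [ 0.052 -0.513  0.105] j6 -1.53
```

```bash
for i in 1 2; do python3 -m creep '[[[0,0,0,0,0,-0.23],[0,0,0,0,0,-0.23],[0,0,0,0,0,-0.23]]]' >/dev/null; python3 st.py; done
```

```text
27.1 pos [535.77 250.95 139.66] yaw 1.75 F [3.6 0.5 4.3] M [ 0.106 -0.536  0.156] j6 -1.51
27.35 pos [535.78 250.94 139.65] yaw 1.73 F [3.9 0.4 4.2] M [ 0.006 -0.644  0.178] j6 -1.49
```

```bash
for i in 1 2; do python3 -m creep '[[[0,0,0,0,0,-0.23],[0,0,0,0,0,-0.23],[0,0,0,0,0,-0.23]]]' >/dev/null; python3 st.py; done; for i in 1 2 3 4; do python3 -m creep '[[[0,0,0,0,0,0]]]' >/dev/null; python3 st.py; done
```

```text
27.6 pos [535.79 250.92 139.65] yaw 1.71 F [3.7 1.2 5.3] M [ 0.104 -0.699  0.125] j6 -1.47
27.85 pos [535.77 250.93 139.62] yaw 1.69 F [4.4 1.3 4.6] M [ 0.06  -0.703  0.148] j6 -1.45
27.93 pos [535.77 250.92 139.63] yaw 1.69 F [3.9 2.  5.1] M [ 0.104 -0.709  0.127] j6 -1.45
28.02 pos [535.77 250.93 139.64] yaw 1.69 F [3.9 0.7 5.4] M [ 0.063 -0.752  0.125] j6 -1.45
28.1 pos [535.76 250.92 139.62] yaw 1.69 F [4.3 1.  5.4] M [ 0.064 -0.673  0.15 ] j6 -1.45
28.18 pos [535.78 250.93 139.64] yaw 1.69 F [4.  0.6 4.8] M [ 0.068 -0.64   0.128] j6 -1.45
```

```bash
for i in 1 2; do python3 -m creep '[[[0,0,0,0,0,-0.23],[0,0,0,0,0,-0.23],[0,0,0,0,0,-0.23]]]' >/dev/null; python3 st.py;python3 -m creep '[[[0,0,0,0,0,0]]]' >/dev/null; python3 st.py; done
```

```text
28.43 pos [535.77 250.95 139.65] yaw 1.67 F [3.6 0.2 6. ] M [ 0.092 -0.696  0.253] j6 -1.43
28.52 pos [535.76 250.94 139.65] yaw 1.67 F [4.4 0.5 5.2] M [ 0.123 -0.726  0.224] j6 -1.43
28.77 pos [535.76 250.92 139.62] yaw 1.65 F [4.3 0.7 4.3] M [ 0.143 -0.81   0.296] j6 -1.41
28.85 pos [535.74 250.92 139.59] yaw 1.651 F [3.5 1.  4.6] M [ 0.082 -0.716  0.252] j6 -1.41
```

```bash
for i in 1 2; do python3 -m creep '[[[0,0,0,0,0,-0.23],[0,0,0,0,0,-0.23],[0,0,0,0,0,-0.23]]]' >/dev/null; python3 st.py;python3 -m creep '[[[0,0,0,0,0,0]]]' >/dev/null; python3 st.py; done
```

```text
29.1 pos [535.8  250.91 139.63] yaw 1.63 F [6.4 1.1 4.6] M [ 0.094 -0.867  0.352] j6 -1.39
29.18 pos [535.78 250.91 139.59] yaw 1.63 F [5.4 0.4 4.3] M [ 0.076 -0.833  0.316] j6 -1.39
29.43 pos [535.75 250.93 139.62] yaw 1.61 F [5.1 0.5 4.9] M [ 0.07  -0.839  0.372] j6 -1.37
29.52 pos [535.76 250.94 139.64] yaw 1.61 F [4.5 1.2 4.7] M [ 0.11  -0.855  0.4  ] j6 -1.37
```

It went too tight at 0.39. I back it off 0.12 rad and approach again step by step.

```bash
python3 -m creep '[[[0,0,0,0,0,0.23],[0,0,0,0,0,0.46],[0,0,0,0,0,0.69],[0,0,0,0,0,0.92],[0,0,0,0,0,1.15],[0,0,0,0,0,1.38],[0,0,0,0,0,1.38],[0,0,0,0,0,1.38]]]' >/dev/null; python3 st.py;python3 -m creep '[[[0,0,0,0,0,0]]]' >/dev/null; python3 st.py
for i in 1 2; do python3 -m creep '[[[0,0,0,0,0,-0.23],[0,0,0,0,0,-0.23],[0,0,0,0,0,-0.23]]]' >/dev/null; python3 st.py;python3 -m creep '[[[0,0,0,0,0,0]]]' >/dev/null; python3 st.py; done
```

```text
30.18 pos [535.4  250.85 139.63] yaw 1.73 F [2.8 1.1 7.3] M [ 0.04  -0.381 -0.012] j6 -1.49
30.27 pos [535.39 250.89 139.65] yaw 1.73 F [2.4 0.5 6.8] M [ 0.015 -0.43   0.034] j6 -1.49
30.52 pos [535.42 250.93 139.64] yaw 1.71 F [ 2.6 -0.3  5.9] M [ 0.081 -0.483  0.211] j6 -1.47
30.6 pos [535.41 250.94 139.64] yaw 1.71 F [2.4 0.8 7.2] M [ 0.137 -0.467  0.219] j6 -1.47
30.85 pos [535.45 250.97 139.6 ] yaw 1.69 F [3.3 1.  5.2] M [ 0.159 -0.455  0.235] j6 -1.45
30.93 pos [535.45 250.97 139.6 ] yaw 1.69 F [2.6 0.3 7.2] M [ 0.111 -0.492  0.229] j6 -1.45
```

The moment is 0.23 N m, which is snug. I let go and rise.

```bash
python3 -m creep '[[[0,0,0,0,0,0],[0,0,0,0,0,0],[0,0,0,0,0,0],[0,0,0,0,0,0],[0,0,0,0,0,0],[0,0,0,0,0,0]]]' 72 |tail -3; python3 -m creep '[[[0,0,0.2,0,0,0],[0,0,0.8,0,0,0],[0,0,1.8,0,0,0],[0,0,3,0,0,0],[0,0,4,0,0,0],[0,0,4,0,0,0],[0,0,4,0,0,0],[0,0,4,0,0,0]]]' | tail -6
python3 - <<'E'
from h import *
c=cap("wrist");import pickle;pickle.dump(c,open('w10.pkl','wb'))
im=c["image"].astype(np.float32).sum(2)
o=np.array([535.4,250.95])
ys,xs=np.where(im>0)
for z,r in((65.5,21),(65.5,24)):
    v=[]
    for a in range(0,360,4):
        uv=w2p(c,[[*(o+r*np.array([np.cos(np.radians(a)),np.sin(np.radians(a))])),z]]).astype(np.float32)
        v.append(int(cv2.remap(im,uv[:,:1],uv[:,1:],1)[0,0]))
    print(r,v)
E
```

```text
force: [-0.8, 0.2, -0.2]
grip_width: 0.841
grip_force: 0.0
time_s: 32.1
eef_pos: [535.0, 250.8, 238.7]
ee_rot: [-0.001, -0.06, 0.998, -0.0]
force: [0.1, -0.6, -0.4]
grip_width: 0.843
grip_force: 0.0
21 [514, 513, 512, 512, 512, 510, 510, 509, 508, 509, 512, 518, 522, 519, 514, 518, 509, 446, 386, 350, 325, 318, 319, 325, 325, 325, 322, 325, 321, 322, 366, 467, 512, 508, 504, 509, 518, 524, 529, 529, 527, 526, 525, 522, 524, 528, 531, 527, 525, 522, 524, 525, 526, 528, 526, 530, 528, 522, 514, 508, 507, 512, 514, 480, 454, 472, 502, 512, 514, 515, 516, 518, 520, 518, 517, 508, 508, 524, 523, 519, 517, 523, 519, 514, 510, 507, 506, 510, 512, 514]
24 [508, 507, 506, 507, 506, 510, 513, 512, 514, 511, 510, 509, 510, 518, 522, 516, 520, 514, 457, 417, 439, 472, 484, 493, 494, 489, 481, 460, 388, 328, 415, 508, 509, 508, 518, 529, 530, 529, 525, 524, 524, 523, 525, 525, 528, 530, 529, 530, 525, 524, 523, 523, 521, 521, 522, 523, 529, 530, 526, 519, 510, 506, 510, 464, 369, 373, 468, 471, 460, 459, 467, 477, 496, 507, 520, 526, 522, 520, 515, 514, 516, 511, 502, 503, 509, 513, 511, 513, 508, 507]
```

```bash
python3 -c "
from rig import ctrl
print(ctrl.finish_job())"
```

```text
the job is handed in; nothing more can be done
None
```

The lens lies in the lamp's seat and the ring is screwed down on it to about 0.23 N m, after one overshoot to about 0.39 N m that I backed off by 0.12 rad and retightened; the arm is clear, and I handed the job in at about 32 s with no result reported.

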